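Close a plaster drying press and knock its locking pin home

TASK

Clay tags have been laid in the plaster drying press so that they dry flat: lower its hinged lid fully shut without slamming it, then take the wooden mallet and, striking square along the leaning steel locking pin, knock the pin down over the lid's tongue until it clicks fully home. Use only the mallet on the pin, not the hand. Finally set the mallet down on the bench, clear of the press, leaving the pot, the stamp and the wooden rib where they are.

Things in the scene. Friction and masses are not known exactly. Their poses are not given: they have to be found in the camera images.
- press: Drying press, fixed: a 272 x 256 x 12 mm board with a beech frame 160 (x) x 220 (y) mm, 45 mm high, filled with plaster on which clay tags lie. Origin: frame centre at bench height, z up. The lid is hinged at the frame's +x edge. A green cast bracket with the leaning pin stands before the -x edge at y = 0 (72 mm wide, x -162 to -110 mm).
- lid (a joint): Lid angle, rad: 0 = shut, 1.4 = nearly upright. Lid: beech and plaster, 160 x 220 x 24 mm, with a steel strap ending in a tongue 26 mm beyond its front edge. Hinge line: along the press's y at x = +80, z = 45 mm. Shut, its top is at z = 69 mm. The stiff hinge stays where it is left; push it shut with the fingertips on its outer face. It cannot close over a lowered pin.
- lid_edge (a point): Middle of the front edge of the lid's outer (top) face, 160 mm from the hinge line; its axes turn with the lid: z out of the outer face, x towards the hinge, y along the hinge.
- pin_travel (a joint): Travel of the steel locking pin, m: 0 = raised, 0.022 = home, its head on the barrel. A spring pushes it back up unless it has passed a ball catch at about 0.016, which takes about 7 N. A red sleeve under the head shows while it is not home.
- pin: Steel locking pin with a flat head 26 mm across, 11 mm thick; origin at the pin's round lower tip, z outward along the pin; the head's top is at z = 73.5 mm. The pin leans 35 degrees from vertical, its head away from the lid (towards the press's -x); struck, it moves along its own -z. Raised, the head's top is about 140 mm above the bench.
- pin_top (a point): Centre of the flat top of the pin's head, where the mallet strikes; same axes as the pin.
- mallet: Beech mallet, 0.3 kg, standing on one striking face with its handle level. Head 56 (x) x 48 (y) x 80 (z) mm; the striking faces are the ends of z. Origin: centre of the lower striking face. Handle 24 mm wide (y), 30 mm deep (z), along -x at z = 40 mm, from x = -28 to x = -161 mm.
- mallet_grip (a point): Good place to grip the mallet's handle across its 24 mm width: 30 mm from the head, 40 mm above the lower face; same axes as the mallet.
- pinch_pot: Bystander: clay pinch pot, 72 mm across, 64 mm high; origin at the centre of its underside.
- stamp: Bystander: white plaster stamp, 31 mm across, 53 mm high; origin at the centre of its underside.
- rib_wood: Bystander: kidney-shaped wooden rib lying flat, 45 x 90 x 6 mm; origin at the centre of its underside.

How it is judged (in metres and radians):
On the way, in this order (a step that is already met when the one before it is completed fails the run):
1. the lid is shut (within 0.03 rad) (value of joint lid below 0.03 rad), for 0.2 s.
2. the mallet's blow is driving the pin down (over 0.05 m/s) (contact force between mallet and pin above 1 N and velocity of joint pin_travel above 0.05 m/s).
3. the pin is fully home (over 20 mm of its 22 mm) and the mallet has left it (value of joint pin_travel above 0.02 m and contact force between mallet and pin below 0.1 N), for 0.2 s.
At the end, for the whole second after the job is handed in: The lid is shut within 0.03 rad, the pin is home (over 20 mm of 22), and the mallet lies or stands still on the bench (its grip point below 60 mm), touching neither the press nor the pot (value of joint lid below 0.03 rad and value of joint pin_travel above 0.02 m and height (world z) of mallet_grip below 0.06 m and linear speed of mallet below 0.02 m/s and contact force between mallet and press below 0.05 N and contact force between mallet and pinch_pot below 0.05 N).
It fails at once if the lid slams: closing faster than 2 rad/s in its last 0.15 rad (value of joint lid below 0.15 rad and velocity of joint lid below -2 rad/s).
It fails at once if the pin is pushed by the hand or arm instead of the mallet (contact force between any of the fingers, the arm and pin above 1 N).
It fails at once if the pin is struck askew: the mallet's striking axis over 0.25 rad (14 degrees) from the pin's axis while it presses on the head (contact force between mallet and pin above 3 N and angle between the z axis of mallet and the z axis of pin, either way round above 0.25 rad).
It fails at once if the pot, the stamp or the wooden rib is moved over 20 mm (distance of any of pinch_pot, stamp, rib_wood from where it was at the start of the episode above 0.02 m).
It also fails if it takes over 61 s, if anything falls off the work surface, if the arm or the gripper's body presses on something with over 40 N, if the wrist force passes 120 N, or if a joint passes its speed limit or range.

ROBOT

A 6-joint arm with a two-finger parallel gripper is mounted at the origin on a cart in front of the work surface, level with it; the furniture and walls round the work are solid. World frame = base frame: x ahead of the robot, y to its left, z up, the work surface at z = 0. Lengths are in mm, angles in rad, forces in N, time in s.
With the tool pointing down it reaches from about 350 to 975 mm from the base axis. Payload 7.1 kg.
Tool frame: the origin (TCP) lies at the very end of the fingers, on their centre line; the grasp point (between the pads) lies 19 mm behind it; z points along the fingers, y is the direction in which the jaws open and shut (so a half turn about z gives the same grasp; the last joint's range is limited). The gripper opens to 88 mm and grips with 3 to 60 N. Pads are 20 mm wide; open, the fingers measure 115 mm over their backs; the gripper's body (75 mm by 178 mm) begins 61 mm behind the grasp point.
Start: joints at [1.298, 0.423, 1.63, -0, 1.089, -0.019], TCP at [156.896, 604.97, 222.675] pointing down, gripper open.
Joint ranges: [-3, 3], [-0.9, 2.11], [0.09, 2.58], [-1.31, 4.45], [0.11, 2.69], [-2.54, 2.54]. Speed limits (rad/s): [2.39, 2.39, 3.01, 3.14, 3.14, 3.14].

INTERFACE

Orientations are given as a rotation vector (axis times angle).
In Python, from workcell import * gives the robot as it stands.
- The arm moves only by the tool play_rows, never from a script. Its argument "plan" is text: rows parted by semicolons, each of 7 numbers parted by spaces: the finger opening in cm, from 0 to 8.78, then the shift along the tool's x, y, z in cm, then the turn, a rotation vector about the tool's x, y, z in degrees. A call has 1 to 20 rows; each row shifts and turns the commanded pose from where the row before left it, along the tool's axes as they then stand; what a row does not reach is not made up. A row lasts 1/8 s, in which the tool goes at most 62.5 mm and 10.7 degrees, less where a joint would pass 70% of its speed; a pose out of reach is approached as far as the arm can. A call is refused whole if a number of a shift passes 6.25 or a number of a turn 10.7, either way. A call with a gripper value outside its range is refused whole. The fingers move at their own pace and stop on an object; the grip force is fixed at half the most. Time passes only in rows, so rows that do not move let the fingers close. It gives the time, the measured TCP pose, the force and the opening at its end, in the units of the state.
- get_obs(): the state, without advancing time (a new reading comes with each control period).
- get_image(name): name is "side" or "top"; returns a dict with "pixels" (420x560x3 uint8, red, green, blue), "range_z" (420x560 float32, mm along the optical axis (not along the pixel's ray), 0 where there is no reading), "fx", "fy", "cx", "cy" (pixels), "eye" and "attitude" of the camera in the world. Camera axes: x right, y down, z forward; pixel columns grow to the right and rows downward; lengths in mm; the calibration is good to about 2 mm. A picture is of the moment at which its call begins.
- close_job(): hands the job in, once; it reports no verdict.
The state is a dict: "t": time; "qpos": joint angles; "qvel": joint speeds; "joint_torque": joint torques, N m; "ee_pos": TCP position; "orientation": TCP orientation; "ft_force": force on the tool from outside, world axes, zero at the start; "moment": the same for the moment, N m; "width": finger opening in mm.
Only numpy, scipy, OpenCV 4.12 (cv2) and the standard library are available. Lean on these libraries where they do the work, as an engineer would, in place of code of your own. Each camera call takes 0.05 s, during which the arm holds its last target. There are 200 camera calls.

## Working session

There is one attempt and no reset: what is moved stays moved. The work goes in short steps, Python scripts to look and compute and a tool call to move; the robot and the scene stay as the last step left them, time stands still between calls to the robot, and variables do not carry over. Pictures are saved under pics/ and viewed, about 8 in all and at most 12, crops included, and the job is handed in when it is done.

Besides the shell and the picture viewer there is one more tool, called after "Emit:" as name(argument=value, ...) on one line, values as JSON. play_rows: Moves the arm, as the interface text tells. Its arguments: {"type":"object","properties":{"plan":{"type":"string"}},"required":["plan"]}

```bash
mkdir -p pics; ls
cat > h.py <<'E'
from workcell import *
import numpy as np, cv2
from scipy.spatial.transform import Rotation as R
def att(im):
    a=np.array(im["attitude"],float)
    return a if a.shape==(3,3) else R.from_rotvec(a).as_matrix()
def pts(im):
    v,u=np.mgrid[0:420,0:560]; z=im["range_z"]
    p=np.stack([(u-im["cx"])/im["fx"]*z,(v-im["cy"])/im["fy"]*z,z],-1)
    return p@att(im).T+np.array(im["eye"])
def save(im,n,crop=None,s=1):
    a=im["pixels"][:,:,::-1]
    if crop: a=a[crop[1]:crop[3],crop[0]:crop[2]]
    cv2.imwrite("pics/"+n,cv2.resize(a,None,fx=s,fy=s,interpolation=cv2.INTER_CUBIC))
E
python3 - <<'E'
from h import *
o=get_obs();print(o)
A=[]
for n in("side","top"):
    im=get_image(n);print(n,im["eye"],im["attitude"],im["fx"],im["cx"],im["cy"])
    np.save(n+"0.npy",pts(im));save(im,n+"0.png",s=1.4)
E
```

```text
pics
{'t': 0.0, 'qpos': array([ 1.29797627e+00,  4.23845552e-01,  1.63067873e+00,  2.62400847e-05,
        1.08861421e+00, -1.90111979e-02]), 'qvel': array([ 0.0002519 ,  0.00071632, -0.00035398,  0.00146855, -0.00100306,
       -0.00035439]), 'joint_torque': array([-8.86031285e-04, -5.44622183e+01, -2.73661065e+01,  6.41873502e-02,
        2.31444708e-02, -1.51572394e-04]), 'ee_pos': array([156.75754649, 604.44645657, 221.90319076]), 'orientation': array([-3.97600286e-01, -3.11608024e+00,  2.39690453e-03]), 'ft_force': array([-0.15257426, -0.30460878,  0.05233362]), 'moment': array([ 0.05063351, -0.01855118, -0.01704339]), 'width': 87.95044209079386}
side [ 340.55748563 -838.1151616   588.56487289] [-2.05109528  0.261922   -0.1869006 ] 421.5142395422143 286.1717679364109 216.05441674303424
top [ 435.15595369   34.11102373 1282.73099081] [-2.16935249  2.14020693 -0.13598056] 423.88548708721544 287.19776257638006 208.13880088355143
```

View pics/side0.png

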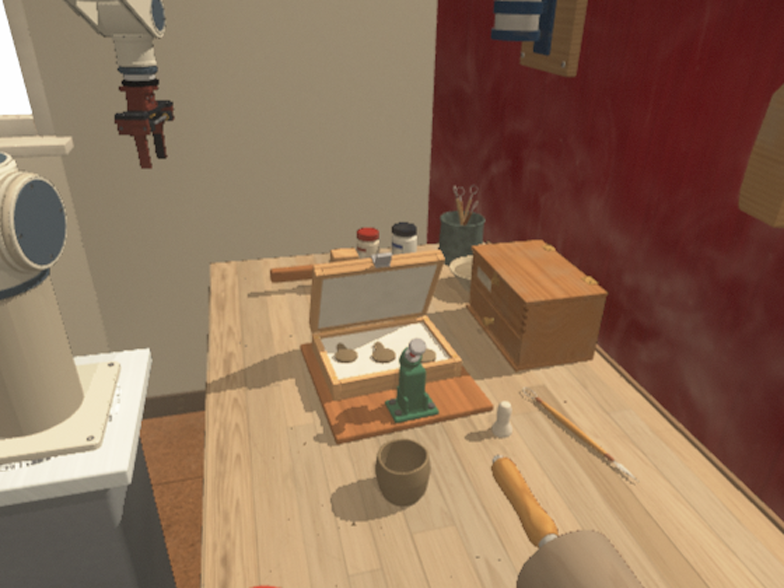

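View pics/top0.png

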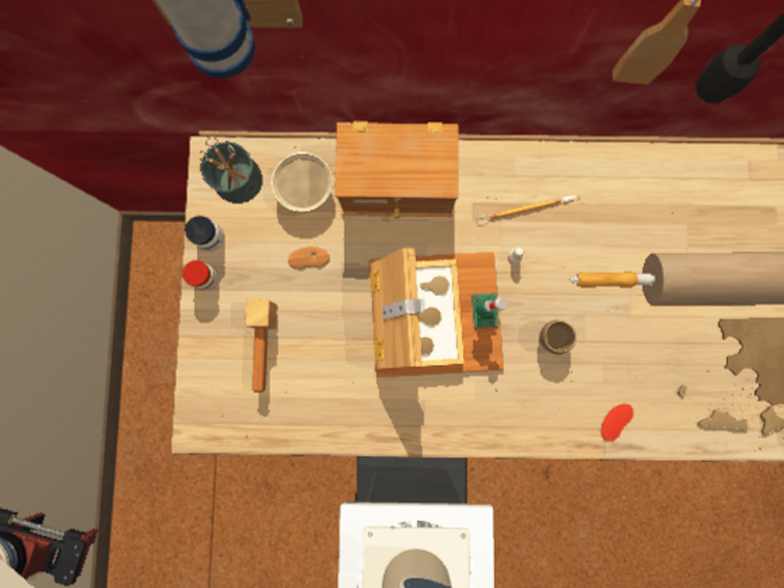

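The top view shows the mallet at left (head 258,313; handle down to 258,390), the press mid-left (frame 375–460, 255–370) with its hinge at left, the pin head at (495,305), the pot at (558,337), the stamp at (516,255) and the rib at (308,258). The side view confirms the lid is nearly upright. I'll measure from depth next.

Run:
```python
from h import *
P=np.load("top0.npy");S=np.load("side0.npy")
def reg(u0,v0,u1,v1,zl,zh,A=P,nm=""):
    Q=A[int(v0/1.4):int(v1/1.4),int(u0/1.4):int(u1/1.4)].reshape(-1,3);Q=Q[(Q[:,2]>zl)&(Q[:,2]<zh)]
    if len(Q)<4: print(nm,"none");return
    r=cv2.minAreaRect(Q[:,:2].astype(np.float32)); print(nm,len(Q),"med",np.median(Q,0).round(1),"rect",np.round(r[0],1),np.round(r[1],1),round(r[2],1));return Q
reg(235,285,285,335,70,95,nm="mhead");
reg(245,335,275,400,45,65,nm="mhandle")
reg(245,335,275,400,45,65,nm="mhandle")
reg(360,240,510,385,6,20,nm="board")
reg(360,240,510,385,38,55,nm="frame")
Q=reg(380,240,425,385,60,260,nm="lid")
reg(480,290,515,325,115,170,nm="pinhead")
reg(470,285,515,335,9,30,nm="bracketbase")
reg(535,315,585,360,50,80,nm="pot")
reg(505,245,530,270,35,80,nm="stamp")
reg(285,240,335,275,3,15,nm="rib")
# bench
print(P[300,100:420:60].round(1))
# mallet side
for nm,(u0,v0,u1,v1) in dict(mhandle=(268,262,312,284),pin=(400,335,430,365),potS=(375,438,432,500)).items():
    Q=S[int(v0/1.4):int(v1/1.4),int(u0/1.4):int(u1/1.4)].reshape(-1,3);print(nm,np.percentile(Q,[5,50,95],axis=0).round(0).tolist())
im=get_image("side");save(im,"s1.png",(170,170,370,320),4)
```

```text
mhead 336 med [541.4 330.4  79.1] rect [541.7 331.1] [55.8 46.9] 1.8
mhandle 346 med [441.  329.7  53.6] rect [440.  330.8] [117.6  24.9] 0.6
mhandle 346 med [441.  329.7  53.6] rect [440.  330.8] [117.6  24.9] 0.6
board 2534 med [ 524.8 -113.7   11.6] rect [558.  -33.2] [318.2 308.7] 89.7
frame 1477 med [548.1 -42.4  42. ] rect [550.6 -31.2] [219.6 260. ] 4.3
lid 2366 med [539.3  41.5 170.1] rect [544.1  40.6] [220.8  83.8] 0.8
pinhead 98 med [ 559.4 -148.   138.1] rect [ 560.4 -144. ] [42.1 22.6] 89.0
bracketbase 494 med [ 551.7 -131.5   14.2] rect [ 563.2 -139.4] [106.3  66.5] 0.9
pot 140 med [ 501.3 -277.3   61.2] rect [ 502.8 -286.3] [65.4 66.7] 44.4
stamp 44 med [ 679.8 -207.2   50.3] rect [ 680.7 -208.4] [18.8 18.3] 45.8
rib 334 med [671.4 247.    5.9] rect [675.1 243.3] [ 72.1 107.6] 10.8
[[ 2.437e+02  9.347e+02 -7.986e+02]
 [ 3.196e+02  4.110e+02  1.000e-01]
 [ 3.217e+02  2.333e+02 -2.800e+00]
 [ 3.238e+02  5.490e+01 -7.000e+00]
 [ 3.263e+02 -1.241e+02 -6.300e+00]
 [ 3.289e+02 -3.026e+02 -4.600e+00]]
mhandle [[384.0, 315.0, -3.0], [424.0, 323.0, 34.0], [466.0, 482.0, 53.0]]
pin [[547.0, -165.0, 35.0], [570.0, -133.0, 101.0], [630.0, 28.0, 141.0]]
potS [[473.0, -325.0, -3.0], [506.0, -282.0, 36.0], [550.0, -192.0, 61.0]]
```

View pics/s1.png

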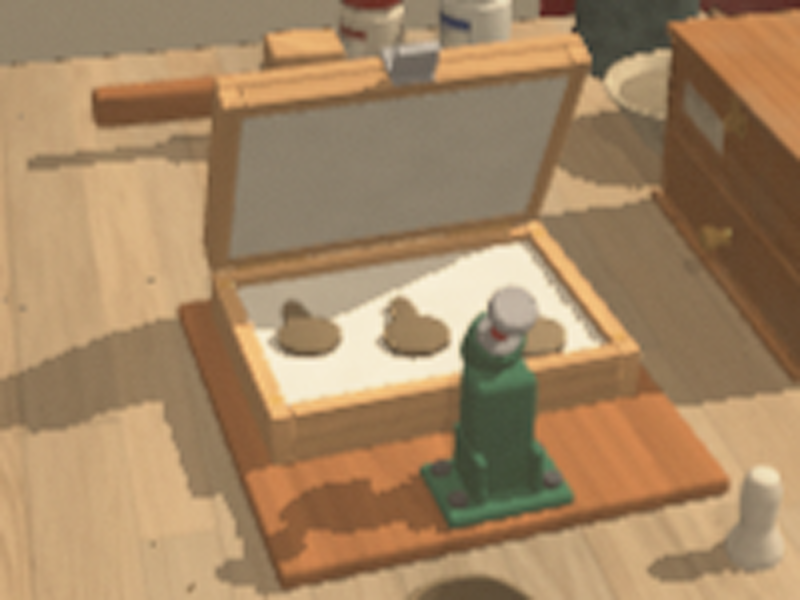

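Run:
```python
from h import *
P=np.load("top0.npy");S=np.load("side0.npy")
def c(A,u0,v0,u1,v1): return A[int(v0/1.4):int(v1/1.4),int(u0/1.4):int(u1/1.4)].reshape(-1,3)
Q=c(P,378,245,415,375);Q=Q[(Q[:,2]>70)&(Q[:,2]<180)]
m=Q
for _ in range(6):
    k=m.mean(0);n=np.linalg.svd(m-k)[2][2];d=(Q-k)@n;m=Q[abs(d)<4]
n*=np.sign(n[1]);print("lid plane",len(m),k.round(1),n.round(3),"yaw",np.degrees(np.arctan2(n[0],n[1])),"ang",np.arctan2(n[1],n[2]), m.min(0).round(0),m.max(0).round(0))
# frame front edge: per x slice, min y with z 38..50
Q=c(P,420,245,470,375);Q=Q[(Q[:,2]>38)&(Q[:,2]<52)]
xs=np.arange(450,660,10);e=[]
for x in xs:
    q=Q[abs(Q[:,0]-x)<5]
    if len(q)>2:e.append((x,q[:,1].min()))
e=np.array(e);print(e.round(0).tolist());print(np.polyfit(e[:,0],e[:,1],1),"frame x range",np.percentile(Q[:,0],[0,1,99,100]), "z",np.median(Q[:,2]))
Q=c(P,465,245,510,385);Q=Q[(Q[:,2]>8)&(Q[:,2]<17)]
e=np.array([(x,Q[abs(Q[:,0]-x)<5][:,1].min()) for x in range(450,670,10)]);print("board edge",np.polyfit(e[:,0],e[:,1],1),np.median(e,0),Q.min(0),Q.max(0))
# pin head top, both views
for nm,A,b in(("top",P,(478,285,520,325)),("side",S,(402,333,430,366))):
    Q=c(A,*b);Q=Q[(Q[:,2]>118)&(Q[:,2]<150)&(abs(Q[:,1]+145)<40)]
    print(nm,len(Q));print(Q[np.argsort(-Q[:,2])][::6].round(0).tolist())
# lid top edge
Q=c(S,300,240,450,340);Q=Q[(Q[:,2]>180)&(abs(Q[:,1]-40)<60)];print("lid top side",Q.min(0).round(0),Q.max(0).round(0))
Q=c(P,380,240,430,385);Q=Q[(Q[:,2]>185)];print("lid top top",len(Q),Q.min(0).round(0),Q.max(0).round(0))
```

```text
lid plane 1385 [537.9  60.2 130.4] [-0.068  0.899  0.432] yaw -4.3311986350412175 ang 1.12337821268636 [433.  28.  70.] [653.  87. 180.]
[[450.0, -92.0], [460.0, -92.0], [470.0, -89.0], [480.0, -89.0], [490.0, -89.0], [500.0, -86.0], [510.0, -86.0], [520.0, -86.0], [530.0, -87.0], [540.0, -83.0], [550.0, -83.0], [560.0, -84.0], [570.0, -84.0], [580.0, -80.0], [590.0, -80.0], [600.0, -80.0], [610.0, -81.0], [620.0, -77.0], [630.0, -77.0], [640.0, -77.0], [650.0, -78.0]]
[ 7.61479665e-02 -1.25811941e+02] frame x range [440.00979353 443.1294694  659.22464658 662.27941922] z 41.977896247118
board edge [ 9.02300798e-02 -2.16959861e+02] [ 555.         -170.80291886] [ 429.54575043 -179.23077916    8.00814327] [687.44130415 -97.87036475  16.99360292]
top 80
[[559.0, -149.0, 147.0], [568.0, -149.0, 145.0], [562.0, -147.0, 144.0], [554.0, -147.0, 143.0], [565.0, -152.0, 142.0], [560.0, -155.0, 141.0], [552.0, -145.0, 140.0], [568.0, -156.0, 139.0], [555.0, -158.0, 138.0], [566.0, -156.0, 136.0], [558.0, -162.0, 133.0], [558.0, -144.0, 129.0], [564.0, -142.0, 123.0], [559.0, -140.0, 118.0]]
side 130
[[557.0, -151.0, 144.0], [566.0, -150.0, 143.0], [568.0, -149.0, 142.0], [559.0, -150.0, 141.0], [563.0, -153.0, 140.0], [569.0, -158.0, 140.0], [556.0, -161.0, 139.0], [561.0, -157.0, 138.0], [573.0, -160.0, 138.0], [560.0, -156.0, 137.0], [552.0, -161.0, 137.0], [563.0, -165.0, 136.0], [563.0, -161.0, 135.0], [562.0, -156.0, 135.0], [553.0, -164.0, 134.0], [566.0, -163.0, 134.0], [561.0, -165.0, 133.0], [549.0, -156.0, 132.0], [555.0, -167.0, 131.0], [552.0, -161.0, 130.0], [552.0, -162.0, 129.0], [565.0, -167.0, 127.0]]
lid top side [438.  -7. 180.] [658.  32. 214.]
lid top top 976 [435.  -4. 185.] [ 655.   41. 1283.]
```

Emit:
play_rows(plan="0 0 0 0 0 0 -7.3;0 0 0 0 0 0 -7.3;0 -3.25 -4.1 -0.15 0 0 0;0 -3.25 -4.1 -0.15 0 0 0;0 -3.25 -4.1 -0.15 0 0 0;0 -3.25 -4.1 -0.15 0 0 0;0 -3.25 -4.1 -0.15 0 0 0;0 -3.25 -4.1 -0.15 0 0 0;0 -3.25 -4.1 -0.15 0 0 0;0 -3.25 -4.1 -0.15 0 0 0;0 -3.25 -4.1 -0.15 0 0 0;0 -3.25 -4.1 -0.15 0 0 0;0 -3.25 -4.1 -0.15 0 0 0;0 -3.25 -4.1 -0.15 0 0 0;0 0 0 0 0 0 0")

```text
t: 2.02
ee_pos: [549.1, 110.9, 240.6]
orientation: [0.005, 3.141, -0.0]
ft_force: [-1.0, 0.9, -0.8]
width: 0.6
```

Emit:
play_rows(plan="0 0 0 4.3 0 0 0;0 0 0 4.3 0 0 0;0 0 -4.9 0 0 0 0;0 0 -0.91 0.28 0 0 0;0 0 -0.91 0.28 0 0 0;0 0 -0.87 0.415 0 0 0;0 0 -0.87 0.415 0 0 0;0 0 -0.8 0.535 0 0 0;0 0 -0.8 0.535 0 0 0;0 0 -0.72 0.64 0 0 0;0 0 -0.72 0.64 0 0 0;0 0 -0.62 0.73 0 0 0;0 0 -0.62 0.73 0 0 0;0 0 -0.5 0.81 0 0 0;0 0 -0.5 0.81 0 0 0")

```text
t: 3.9
ee_pos: [547.1, -24.4, 85.8]
orientation: [0.002, -3.141, 0.0]
ft_force: [-1.4, 2.0, 2.9]
width: 0.3
```

Emit:
play_rows(plan="0 0 -0.3 0.7 0 0 0;0 0 -0.3 0.7 0 0 0;0 0 0 0.4 0 0 0;0 0 0 0.3 0 0 0;0 0 0 0.2 0 0 0;0 0 0 0 0 0 0")

```text
t: 4.65
ee_pos: [547.7, -30.1, 71.3]
orientation: [-0.002, 3.141, -0.0]
ft_force: [-28.5, 3.6, 93.2]
width: 0.3
```

Emit:
play_rows(plan="0 0 0 -1.2 0 0 0;0 0 0 -5 0 0 0;8.7 0 0 -5 0 0 0;8.7 0.6 5 -3 0 0 0;8.7 1.4 6 0 0 0 0;8.7 1.5 6 0 0 0 0;8.7 1.5 6 0 0 0 0;8.7 1.5 6 0 0 0 0;8.7 0 3 0 0 0 0;8.7 0 2 0 0 0 0;8.7 0 2 0 0 0 0;8.7 0 0 0 0 0 0")

```text
t: 6.15
ee_pos: [482.4, 330.4, 205.2]
orientation: [0.002, -3.142, 0.0]
ft_force: [-1.2, 0.0, -0.2]
width: 87.1
```

Run:
```python
from h import *
t=get_image("top");s=get_image("side");P=pts(t);S=pts(s);np.save("top1.npy",P);np.save("side1.npy",S)
o=get_obs();print(o["t"],o["ee_pos"],o["qpos"].round(2),o["ft_force"].round(1))
Q=P[170:275,255:335].reshape(-1,3);Q=Q[(Q[:,2]>55)&(Q[:,2]<85)&(Q[:,1]>-80)&(Q[:,1]<70)&(abs(Q[:,0]-545)<100)]
A=np.c_[Q[:,:2]-[545,-4],np.ones(len(Q))];print("top plane",len(Q),np.linalg.lstsq(A,Q[:,2],rcond=None)[0])
Q=S[170:300,200:340].reshape(-1,3);Q=Q[(Q[:,2]>55)&(Q[:,2]<85)&(Q[:,1]>-80)&(Q[:,1]<70)&(abs(Q[:,0]-545)<100)]
A=np.c_[Q[:,:2]-[545,-4],np.ones(len(Q))];print("side plane",len(Q),np.linalg.lstsq(A,Q[:,2],rcond=None)[0])
a=cv2.resize(t["pixels"][130:300,120:400],None,fx=2.5,fy=2.5)[:,:,::-1];cv2.imwrite("pics/t2.png",a)
save(s,"s2.png",(170,170,370,320),4)
```

```text
6.25 [482.26223894 329.11087074 205.23300796] [ 0.58  0.38  1.74 -0.    1.02 -0.99] [ 0.3  0.  -0.4]
top plane 3602 [1.15961554e-04 1.99871897e-03 6.88587871e+01]
side plane 2643 [2.07703680e-04 3.44827639e-03 6.73109336e+01]
```

View pics/s2.png

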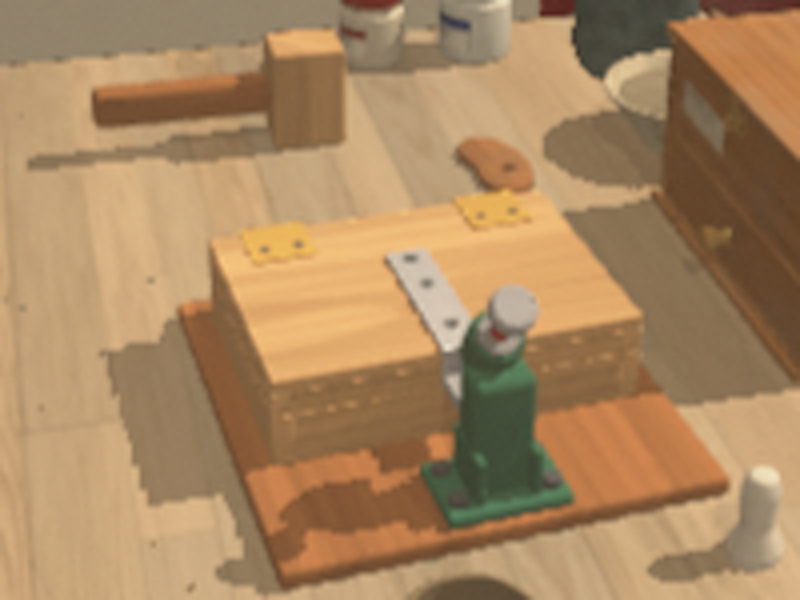

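The lid is shut flat (plane tilt 0.002), and the strap's tongue lies under the pin's bore. Next I check the wrist joints for the strike, for both grasp flips.

Run:
```python
from h import *
o=get_obs();q=o["qpos"]
Rt=R.from_rotvec(o["orientation"])
base=lambda q1,f,q4,q5,q6:R.from_euler('ZYZYZ',[q1,f,q4,q5,q6])
C=base(q[0],q[1]+q[2],q[3],q[4],q[5]).inv()*Rt;print("c",C.as_rotvec().round(3))
yaw=np.radians(4.35);a=np.array([np.sin(yaw)*np.sin(np.radians(35)),-np.cos(yaw)*np.sin(np.radians(35)),np.cos(np.radians(35))])
mx=np.array([np.cos(yaw),np.sin(yaw),0]) # along press -y
print("axis",a,mx@a)
for nm,sg in(("keep",-1),("flip",1)):
    xt=sg*mx; zt=-a; M=R.from_matrix(np.c_[xt,np.cross(zt,xt),zt])
    rv=(Rt.inv()*M).as_rotvec(degrees=True) 
    for q1 in(-.4,-.55,-.7):
      for f in(1.7,2.1):
        e=(base(q1,f,0,0,0).inv()*M*C.inv()).as_euler('ZYZ')
        print(nm,q1,f,e.round(2),"turn",rv.round(1))
```

```text
Traceback (most recent call last):
  File "scipy/spatial/transform/_rotation.pyx", line 1413, in scipy.spatial.transform._rotation.Rotation.from_euler
ValueError: Expected axis specification to be a non-empty string of upto 3 characters, got ZYZYZ
```

Run:
```python
from h import *
o=get_obs();q=o["qpos"]
Rt=R.from_rotvec(o["orientation"])
base=lambda q1,f,q4,q5,q6:R.from_euler('ZYZ',[q1,f,q4])*R.from_euler('YZ',[q5,q6])
C=base(q[0],q[1]+q[2],q[3],q[4],q[5]).inv()*Rt;print("c",C.as_rotvec().round(3))
yaw=np.radians(4.35);a=np.array([np.sin(yaw)*np.sin(np.radians(35)),-np.cos(yaw)*np.sin(np.radians(35)),np.cos(np.radians(35))])
mx=np.array([np.cos(yaw),np.sin(yaw),0])
print("axis",a,mx@a)
for nm,sg in(("keep",-1),("flip",1)):
    xt=sg*mx; zt=-a; M=R.from_matrix(np.c_[xt,np.cross(zt,xt),zt])
    rv=(Rt.inv()*M).as_rotvec(degrees=True) 
    for q1 in(-.4,-.7):
      for f in(1.7,2.1):
        e=(base(q1,f,0,0,0).inv()*M*C.inv()).as_euler('ZYZ')
        print(nm,q1,f,e.round(2),"turn",rv.round(1))
```

```text
c [-0.    -0.     1.571]
axis [ 0.04350515 -0.57192415  0.81915204] 3.861819831370318e-19
keep -0.4 1.7 [ 0.54  1.73 -2.04] turn [-35.    1.3  -4.2]
keep -0.4 2.1 [ 0.55  1.38 -2.25] turn [-35.    1.3  -4.2]
keep -0.7 1.7 [ 0.44  1.87 -2.31] turn [-35.    1.3  -4.2]
keep -0.7 2.1 [ 0.42  1.5  -2.48] turn [-35.    1.3  -4.2]
flip -0.4 1.7 [0.54 1.73 1.1 ] turn [  2.   52.9 167.7]
flip -0.4 2.1 [0.55 1.38 0.9 ] turn [  2.   52.9 167.7]
flip -0.7 1.7 [0.44 1.87 0.83] turn [  2.   52.9 167.7]
flip -0.7 2.1 [0.42 1.5  0.67] turn [  2.   52.9 167.7]
```

Emit:
play_rows(plan="8.7 0 0 0 0 0 10.6;8.7 0 0 0 0 0 10.6;8.7 0 0 0 0 0 10.6;8.7 0 0 0 0 0 10.6;8.7 0 0 0 0 0 10.6;8.7 0 0 0 0 0 10.6;8.7 0 0 0 0 0 10.6;8.7 0 0 0 0 0 10.6;8.7 0 0 0 0 0 10.6;8.7 0 0 0 0 0 10.6;8.7 0 0 0 0 0 10.6;8.7 0 0 0 0 0 10.6;8.7 0 0 0 0 0 10.6;8.7 0 0 0 0 0 10.6;8.7 0 0 0 0 0 10.6;8.7 0 0 0 0 0 10.6;8.7 0 0 0 0 0 10.4;8.7 0 0 6 0 0 0;8.7 0 0 6 0 0 0;8.7 0 0 0 0 0 0")

```text
t: 8.75
ee_pos: [479.2, 326.8, 81.6]
orientation: [3.136, -0.0, -0.013]
ft_force: [-0.2, -0.7, 0.2]
width: 86.9
```

Emit:
play_rows(plan="8.7 0.4 -0.3 3 0 0 0;8.7 0 0 3 0 0 0;8.7 0 0 0 0 0 0;0 0 0 0 0 0 0;0 0 0 0 0 0 0;0 0 0 0 0 0 0;0 0 0 0 0 0 0;0 0 0 0 0 0 0;0 0 0 0 0 0 0")

```text
t: 9.88
ee_pos: [486.1, 332.9, 25.4]
orientation: [3.141, 0.002, -0.0]
ft_force: [1.0, -0.7, 0.5]
width: 30.4
```

Emit:
play_rows(plan="0 0 0 0 0 0 0;0 0 0 0 0 0 0;0 0 0 0 0 0 0")

```text
t: 10.25
ee_pos: [486.0, 332.8, 25.3]
orientation: [3.141, 0.002, -0.001]
ft_force: [-1.1, 0.0, -0.8]
width: 23.9
```

Emit:
play_rows(plan="0 0 0 -2 0 0 0;0 0 0 -5 0 0 0;0 0 0 -6 0 0 0;0 0 0 -6 0 0 0;0 0 0 -6 0 0 0;0 0 0 -4 0 0 0;0 0 3 0 0 0 0;0 0 6 0 0 0 0;0 0.3 6 0 0 0 0;0 0.3 6 0 0 0 0;0 0.3 6 0 0 0 0;0 0.3 6 0 0 0 0;0 0.3 6 0 0 0 0;0 0.3 6 0 0 0 0;0 0.3 6 0 0 0 0;0 0 3 0 0 0 0;0 0 0 0 0 0 -4.35;0 0 0 0 9 0 0;0 0 0 0 9 0 0;0 0 0 0 9 0 0")

```text
t: 12.75
ee_pos: [507.8, -207.2, 317.4]
orientation: [-2.665, -0.104, 0.021]
ft_force: [-0.4, -0.2, -2.7]
width: 23.6
```

Emit:
play_rows(plan="0 0 0 0 8 0 0;0 0 0 0 0 0 0")

```text
t: 13.0
ee_pos: [507.1, -208.5, 314.6]
orientation: [-2.53, -0.094, 0.032]
ft_force: [1.3, -0.8, -2.6]
width: 23.5
```

```bash
cat > st.py <<'E'
from h import *
o=get_obs();M=R.from_rotvec(o["orientation"]).as_matrix();yaw=np.radians(4.35)
a=np.array([np.sin(yaw)*np.sin(np.radians(35)),-np.cos(yaw)*np.sin(np.radians(35)),np.cos(np.radians(35))])
mx=np.array([np.cos(yaw),np.sin(yaw),0]);T=R.from_matrix(np.c_[mx,np.cross(-a,mx),-a])
print(o["t"],o["ee_pos"].round(1),o["qpos"].round(2),o["ft_force"].round(1),o["width"])
print("z",M[:,2].round(3),"remaining turn",(R.from_matrix(M).inv()*T).as_rotvec(degrees=True).round(2))
import sys
pin=np.array([560,-155,139.]);
for d in(60,15,0):
    tgt=pin+d*a-55.5*mx+25.3*a;print(d,tgt.round(1),"tool shift cm",(M.T@(tgt-o["ee_pos"])/10).round(2))
E
python3 st.py
```

```text
13.0 [ 507.1 -208.5  314.6] [-0.66  0.42  1.54  0.44  1.61  0.76] [ 1.3 -0.8 -2.6] 23.536596217087503
z [-0.044  0.572 -0.819] remaining turn [ 0.01  0.05 -0.12]
60 [ 508.4 -208.   208.9] tool shift cm [0.15 6.03 8.68]
15 [ 506.4 -182.3  172. ] tool shift cm [ 0.15  6.03 13.18]
0 [ 505.8 -173.7  159.7] tool shift cm [ 0.15  6.03 14.68]
```

Emit:
play_rows(plan="0 0.15 3 3;0 0 0 0")

```text
schema error: expected 7 numbers
```

Emit:
play_rows(plan="0 0.15 3 2 0 0 0;0 0 3 3 0 0 0;0 0 0 3 0 0 0;0 0 0 1.7 0 0 0;0 0 0 0 0 0 0")

```text
t: 13.62
ee_pos: [508.6, -199.4, 202.0]
orientation: [-2.53, -0.1, 0.032]
ft_force: [-0.4, 0.1, -2.4]
width: 23.8
```

```bash
python3 st.py
python3 - <<'E'
from h import *
t=get_image("top");s=get_image("side");np.save("top2.npy",pts(t));np.save("side2.npy",pts(s))
a=cv2.resize(t["pixels"][140:280,290:430],None,fx=4,fy=4)[:,:,::-1]
b=cv2.resize(s["pixels"][150:300,230:370],None,fx=3.73,fy=3.73)[:,:,::-1]
cv2.imwrite("pics/s3.png",b);cv2.imwrite("pics/t3.png",a)
E
```

```text
13.625 [ 508.6 -199.4  202. ] [-0.64  0.54  1.64  0.45  1.41  0.68] [-0.4  0.1 -2.4] 23.761093188499373
z [-0.045  0.571 -0.82 ] remaining turn [0.06 0.11 0.13]
60 [ 508.4 -208.   208.9] tool shift cm [-0.09  0.31 -1.06]
15 [ 506.4 -182.3  172. ] tool shift cm [-0.08  0.31  3.44]
0 [ 505.8 -173.7  159.7] tool shift cm [-0.08  0.3   4.94]
```

View pics/s3.png

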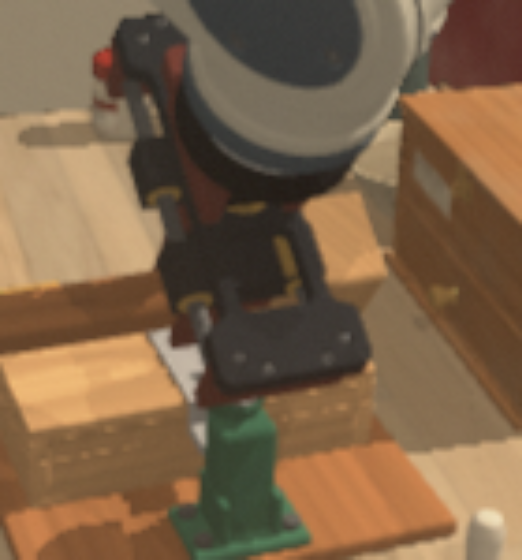

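View pics/t3.png

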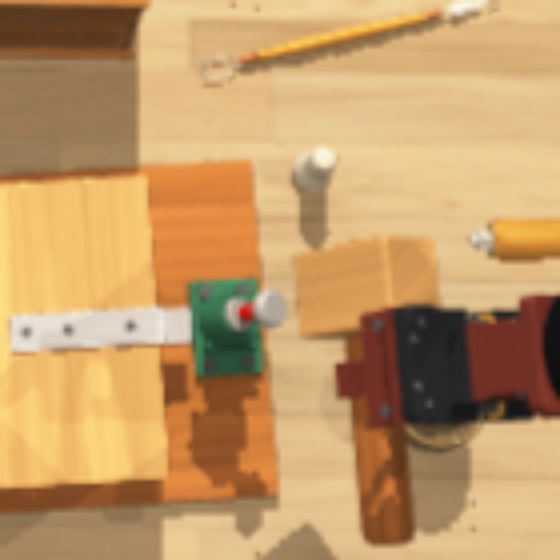

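Run:
```python
from h import *
P=np.load("top2.npy");o=get_obs();M=R.from_rotvec(o["orientation"]).as_matrix()
def loc(u0,v0,u1,v1):
    Q=P[140+v0//4:140+v1//4,290+u0//4:290+u1//4].reshape(-1,3);return (Q-o["ee_pos"])@M
Q=loc(285,225,450,345);Q=Q[(Q[:,2]>-75)&(Q[:,2]<50)&(Q[:,0]>15)&(Q[:,0]<100)&(abs(Q[:,1])<45)]
print("head tool frame",len(Q),np.percentile(Q,[0,2,50,98,100],axis=0).round(1))
U=Q[Q[:,2]<-40]; 
if len(U)>5: print("upper face med z",np.median(U,0),"slope",np.linalg.lstsq(np.c_[U[:,:2],np.ones(len(U))],U[:,2],rcond=None)[0])
H=loc(345,400,420,545);H=H[(H[:,2]>-20)&(H[:,2]<30)&(abs(H[:,1])<25)];print("handle",len(H),np.median(H,0).round(1),np.polyfit(H[:,0],H[:,2],1),np.polyfit(H[:,0],H[:,1],1))
```

```text
head tool frame 699 [[ 22.2 -29.2 -55.2]
 [ 27.6 -27.4 -53.6]
 [ 58.1 -23.5 -26.8]
 [ 82.2  17.4  23.2]
 [ 85.4  22.6  28.9]]
upper face med z [ 61.37391348  -9.98860103 -51.29108133] slope [ 1.81907846e-02 -1.08809171e-01 -5.23012529e+01]
handle 200 [-61.1 -12.8 -10.4] [ 0.0383314  -8.09734102] [ 6.60785659e-03 -1.24761463e+01]
```

Emit:
play_rows(plan="0 -0.1 0.35 1 0 0 0;0 0 0 2 0 0 0;0 0 0 0 0 0 0;0 0 0 2.3 0 0 0;0 0 0 2.2 0 0 0;0 0 0 0 0 0 0;0 0 0 -3 0 0 0;0 0 0 -4 0 0 0;0 0 0 0 0 0 0")

```text
t: 14.85
ee_pos: [509.6, -203.2, 198.0]
orientation: [-2.533, -0.097, 0.023]
ft_force: [0.6, 0.5, -3.3]
width: 24.1
```

```bash
python3 st.py
python3 - <<'E'
from h import *
t=get_image("top");s=get_image("side");P=pts(t);np.save("top3.npy",P);S=pts(s)
a=cv2.resize(t["pixels"][140:280,290:430],None,fx=4,fy=4)[:,:,::-1]
b=cv2.resize(s["pixels"][220:300,260:340],None,fx=7,fy=7,interpolation=cv2.INTER_CUBIC)[:,:,::-1]
a=cv2.resize(a,(400,400));b=cv2.resize(b,(400,400));cv2.imwrite("pics/p4.png",np.hstack([a,b]))
Q=np.r_[P.reshape(-1,3),S.reshape(-1,3)];Q=Q[(abs(Q[:,0]-560)<14)&(Q[:,1]<-120)&(Q[:,1]>-165)&(Q[:,2]>90)&(Q[:,2]<150)]
print(len(Q),np.percentile(Q,[2,50,98],axis=0).round(1))
o=get_obs();M=R.from_rotvec(o["orientation"]).as_matrix()
Q=(P[190:230,350:410].reshape(-1,3)-o["ee_pos"])@M;Q=Q[(Q[:,2]>-75)&(Q[:,2]<50)&(Q[:,0]>15)&(Q[:,0]<100)&(abs(Q[:,1])<45)]
print("head",np.percentile(Q,[2,50,98],axis=0).round(1));H=(P[240:277,370:400].reshape(-1,3)-o["ee_pos"])@M;H=H[(H[:,2]>-30)&(H[:,2]<30)&(abs(H[:,1])<25)];print("handle",len(H),np.median(H,0).round(1),np.polyfit(H[:,0],H[:,2],1))
E
```

```text
14.85 [ 509.6 -203.2  198. ] [-0.65  0.54  1.64  0.45  1.4   0.67] [ 0.6  0.5 -3.3] 24.069548774728148
z [-0.038  0.569 -0.822] remaining turn [ 0.25 -0.27  0.14]
60 [ 508.4 -208.   208.9] tool shift cm [-0.16 -0.23 -1.16]
15 [ 506.4 -182.3  172. ] tool shift cm [-0.18 -0.25  3.34]
0 [ 505.8 -173.7  159.7] tool shift cm [-0.19 -0.26  4.84]
114 [[ 546.3 -150.8   92.4]
 [ 558.4 -135.2  118.1]
 [ 571.4 -121.1  128.4]]
head [[ 27.3 -26.2 -67.8]
 [ 58.8 -22.7 -37.3]
 [ 83.4  16.1   9.8]]
handle 402 [-65.6 -10.  -19.1] [ -0.02237039 -18.78165827]
```

View pics/p4.png

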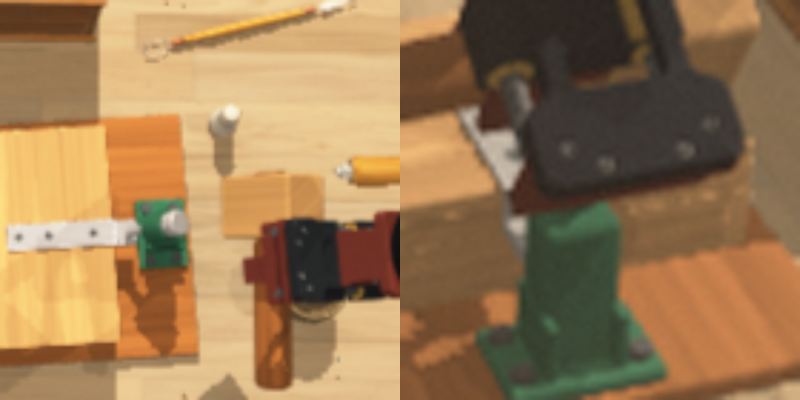

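The top view shows no red sleeve any more. The pin head's top is about 18 mm lower, at 128 against 147, which matches the full 22 mm travel. The mallet slid about 14 mm in the grip but is still square. I'll retract and carry it back.

Emit:
play_rows(plan="0 0 0 -4 0 0 0;0 0 0 -5 0 0 0;0 0 0 -3 0 0 0;0 0 0 0 -9 0 0;0 0 0 0 -9 0 0;0 0 0 0 -9 0 0;0 0 0 0 -8 0 0;0 0 0 0 0 0 4.35;0 0 -4 0 0 0 0;0 -0.3 -6 0 0 0 0;0 -0.3 -6 0 0 0 0;0 -0.3 -6 0 0 0 0;0 -0.3 -6 0 0 0 0;0 -0.3 -6 0 0 0 0;0 -0.3 -6 0 0 0 0;0 -0.3 -6 0 0 0 0;0 -0.3 -6 0 0 0 0;0 -0.3 -6 0 0 0 0;0 -0.3 -3 0 0 0 0;0 0 0 0 0 0 0")

```text
t: 17.45
ee_pos: [480.2, 342.6, 291.6]
orientation: [3.14, 0.008, -0.006]
ft_force: [0.4, -0.9, -2.9]
width: 23.6
```

Run:
```python
from h import *
o=get_obs();M=R.from_rotvec(o["orientation"]).as_matrix();print(o["t"],o["ee_pos"],M[:,2].round(3),o["width"])
t=get_image("top");s=get_image("side");P=pts(t);S=pts(s)
for nm,A in(("top",P),("side",S)):
    Q=A.reshape(-1,3);Q=Q[(abs(Q[:,0]-560)<14)&(Q[:,1]<-120)&(Q[:,1]>-175)&(Q[:,2]>90)&(Q[:,2]<150)];print(nm,len(Q),np.percentile(Q,[2,50,98],axis=0).round(1).tolist())
Q=(P.reshape(-1,3)-o["ee_pos"])@M;Q=Q[(Q[:,0]>25)&(Q[:,0]<100)&(abs(Q[:,1])<45)&(Q[:,2]>-90)&(Q[:,2]<60)];print("head top",len(Q),np.percentile(Q,[2,50,98],axis=0).round(1).tolist())
Q=(S.reshape(-1,3)-o["ee_pos"])@M;Q=Q[(Q[:,0]>30)&(Q[:,0]<100)&(abs(Q[:,1])<45)&(Q[:,2]>-90)&(Q[:,2]<60)];print("head side",len(Q),np.percentile(Q,[1,50,99],axis=0).round(1).tolist())
save(s,"s5.png",(200,180,360,300),4.5)
```

```text
17.45 [480.2170233  342.6093633  291.61104864] [-0.004 -0.001 -1.   ] 23.610139206650707
top 109 [[546.6, -151.2, 104.0], [558.4, -134.7, 118.9], [571.7, -121.1, 128.3]]
side 201 [[546.5, -154.7, 91.6], [557.6, -145.6, 113.8], [571.0, -129.8, 125.0]]
head top 592 [[36.7, -20.5, -66.1], [58.5, 11.1, -60.5], [82.2, 24.0, 8.9]]
head side 628 [[30.7, -12.9, -61.9], [56.1, 25.8, -23.5], [84.7, 31.2, 18.5]]
```

View pics/s5.png

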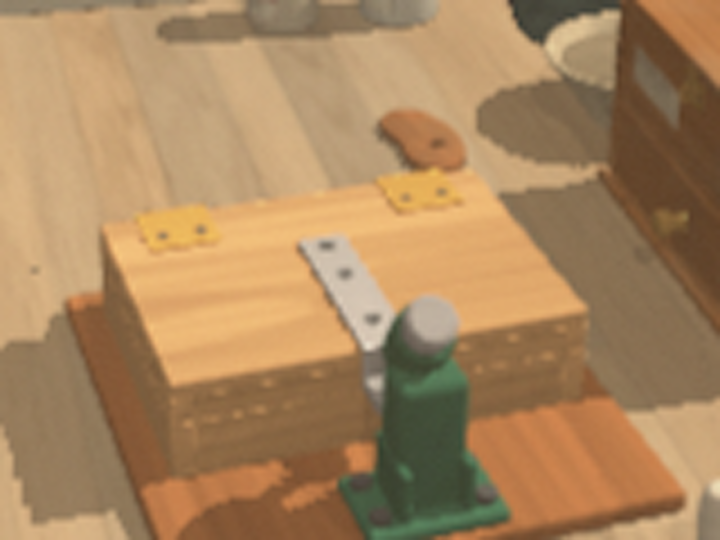

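The pin head sits on the barrel with no red sleeve, and the lid is shut. I'll lower the mallet now.

Emit:
play_rows(plan="0 0 0 5 0 0 0;0 0 0 6 0 0 0;0 0 0 6 0 0 0;0 0 0 5 0 0 0;0 0 0 3 0 0 0;0 0 0 1.2 0 0 0;0 0 0 0 0 0 0")

```text
t: 18.42
ee_pos: [482.3, 340.0, 31.6]
orientation: [3.141, 0.0, -0.001]
ft_force: [0.7, -0.6, -2.0]
width: 23.8
```

Emit:
play_rows(plan="0 0 0 0.4 0 0 0;0 0 0 0.3 0 0 0;0 0 0 0 0 0 0")

```text
t: 18.8
ee_pos: [482.6, 341.0, 25.3]
orientation: [-3.141, -0.002, -0.001]
ft_force: [1.0, 0.3, -2.4]
width: 23.4
```

Emit:
play_rows(plan="0 0 0 0.3 0 0 0;0 0 0 0.3 0 0 0;0 0 0 0 0 0 0")

```text
t: 19.18
ee_pos: [482.3, 341.0, 19.7]
orientation: [-3.141, -0.002, 0.0]
ft_force: [-4.5, -1.2, 9.1]
width: 23.9
```

Emit:
play_rows(plan="0 0 0 0.2 0 0 0;0 0 0 0 0 0 0")

```text
t: 19.42
ee_pos: [482.0, 341.0, 18.4]
orientation: [-3.141, -0.002, 0.001]
ft_force: [-6.5, -1.4, 16.8]
width: 23.8
```

Contact is made, so I'll release, rise and check.

Emit:
play_rows(plan="4 0 0 0 0 0 0;6 0 0 0 0 0 0;8 0 0 0 0 0 0;8 0 0 0 0 0 0;8 0 0 0 0 0 0;8 0 0 -2 0 0 0;8 0 0 -4 0 0 0;8 0 0 -6 0 0 0;8 0 0 -6 0 0 0;8 0 0 -3 0 0 0;8 0 0 0 0 0 0;8 0 0 0 0 0 0")

```text
t: 20.92
ee_pos: [481.8, 340.4, 226.4]
orientation: [3.141, 0.002, -0.001]
ft_force: [-0.7, -0.6, -0.0]
width: 79.8
```

Run:
```python
from h import *
o=get_obs();print(o["t"],o["ee_pos"])
t=get_image("top");P=pts(t);P0=np.load("top0.npy");save(t,"t6.png",s=1.4)
def m(A,u0,v0,u1,v1,zl,zh):
    Q=A[int(v0/1.4):int(v1/1.4),int(u0/1.4):int(u1/1.4)].reshape(-1,3);Q=Q[(Q[:,2]>zl)&(Q[:,2]<zh)];return len(Q),np.median(Q,0).round(1)
for n,a in dict(pot=(535,315,585,360,50,80),stamp=(505,245,530,270,35,80),rib=(285,240,335,275,3,15),pin=(478,285,515,325,100,150)).items(): print(n,m(P0,*a),m(P,*a))
```

```text
20.925 [481.78117695 340.36329955 226.38597536]
pot (140, array([ 501.3, -277.3,   61.2])) (145, array([ 503.2, -278.6,   61.2]))
stamp (44, array([ 679.8, -207.2,   50.3])) (45, array([ 679.9, -207.3,   49.6]))
rib (334, array([671.4, 247. ,   5.9])) (325, array([670.3, 243.8,   6. ]))
pin (178, array([ 557.7, -137.6,  116.6])) (137, array([ 557.3, -131.7,  116.3]))
```

View pics/t6.png

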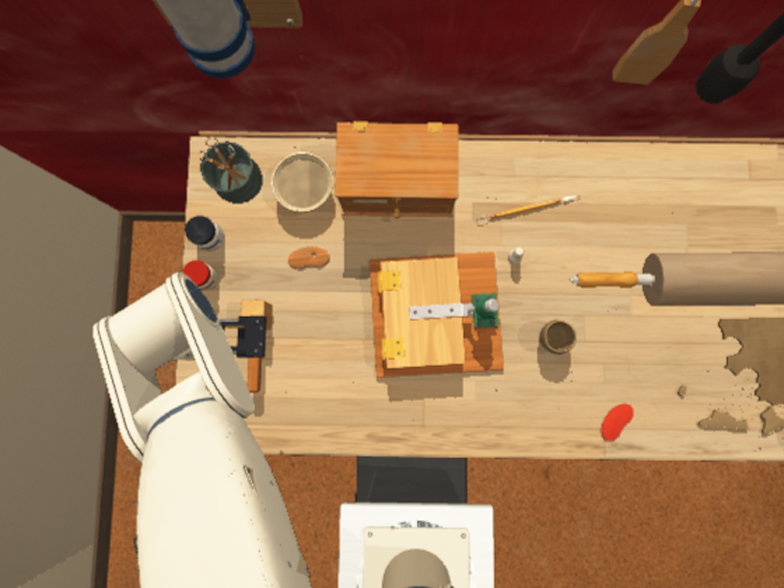

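The mallet stands on the bench (head about 255,305; handle down to 253,390), well clear of the press. The lid is shut, the pin head at (490,305) shows no red, and the pot, stamp and rib haven't moved noticeably.

```bash
python3 -c "
from h import *
print(close_job())"
```

```text
the job is handed in; nothing more can be done
None
```

I closed the lid, knocked the pin home with one mallet blow and set the mallet back on the bench; the job was handed in at about 21 s. It reported no verdict.

- **Lid:** I pushed it down at about 0.6 rad/s with the closed fingertips. Depth images before the blow showed it flat to 0.002–0.003 rad, and later pictures still show it shut. I pressed too hard at the end: the wrist reading reached 93 N (limit 120 N).
- **Pin:** The hand's commanded alignment was within 0.3 degrees of my estimate of the pin's axis. Afterwards the pin head sat on its barrel with no red sleeve showing, and its top was about 18 mm lower, which fits the full 22 mm of travel. I did not measure the pin's speed or the mallet's contact force on it.
- **Mallet:** It slid about 14 mm in the grip during the blow but stayed nearly square. It now stands about 200 mm clear of the press, near where it started. I did not measure its grip height after release.
- **Pot, stamp and rib:** All were within about 4 mm of their starting readings, which is close to the measuring noise.

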